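# Load a box cover hollow side down and index the nest

## Robot

A 6-joint arm with a two-finger parallel gripper is mounted at the origin on the work surface. World frame = base frame: x ahead of the robot, y to its left, z up, the work surface at z = 0. Lengths are in m, angles in rad, forces in N, time in s.
With the tool pointing down it reaches from about 0.25 to 0.8 m from the base axis. Payload 3.9 kg.
Tool frame: the origin (TCP) lies midway between the tips of the shut fingers; the grasp point (between the pads) lies 19 mm behind it; z points along the fingers, y is the line along which they close (so a half turn about z gives the same grasp; the last joint's range is limited). The gripper opens to 85 mm and grips with 20 to 120 N. Pads are 22 mm wide; open, the fingers measure 114 mm over their backs; the gripper's body (76 mm by 85 mm) begins 54 mm behind the grasp point. The pads swing forward as they close: fully open they stand 13 mm farther back than shut.
Start: joints at [-1.228, 0.26, -0.138, 1.173, 0, 1.571], TCP at [0.176, -0.494, 0.231] pointing down, gripper open.
Joint ranges: [-2.78, 2.78], [-0.83, 1.72], [-1.28, 1.37], [-1.9, 2.12], [-1.57, 1.48], [-3.14, 3.14]. Speed limits (rad/s): [2.57, 2.57, 3.14, 3.14, 3.14, 3.14].

## Interface

Orientations are given as a rotation vector (axis times angle).
In Python, from plant import bot gives the robot as it stands.
- The arm moves only by the tool servo_tool, never from a script. Its argument "moves" is a list of rows, each an object of numbers: "x", "y", "z": the shift along the world's x, y, z in mm; "wx", "wy", "wz": the turn, a rotation vector about the world's x, y, z in degrees; "fingers": the opening, from 0 (shut) to 1 (fully open). A call has 1 to 20 rows; each row shifts and turns the commanded pose from where the row before left it; what a row does not reach is not made up. A row lasts 1/8 s, in which the tool goes at most 62.5 mm and 10.7 degrees, less where a joint would pass 70% of its speed; a pose out of reach is approached as far as the arm can. A call is refused whole if a number of a shift passes 62.5 or a number of a turn 10.7, either way. A call with a gripper value outside its range is refused whole. The fingers move at their own pace and stop on an object; "force" is the grip in N (left out, the last holds). Time passes only in rows, so rows that do not move let the fingers close. It gives the time, the measured TCP pose, the force, the opening and the grip force at its end, in the units of the state.
- bot.read_state(): the state, without advancing time (a new reading comes with each control period).
- bot.get_image(name): name is "scene" or "top" or "wrist"; returns a dict with "color" (400x640x3 uint8, red, green, blue), "z_map" (400x640 float32, m along the optical axis (not along the pixel's ray), 0 where there is no reading), "fx", "fy", "cx", "cy" (pixels), "k1" (the pictures are not rectified: a ray, as slopes to the right and down, at radius r is drawn at 1 + k1 r^2 times it, then the intrinsics apply), "T" (4x4, takes a point from camera to world coordinates). Camera axes: x right, y up, looking along -z (the intrinsics and any distortion apply to the point x, -y, -z); pixel columns grow to the right and rows downward; lengths in m; the calibration is good to about 2 mm. A picture is of the moment at which its call begins.
- bot.finish_job(): hands the job in; it is judged then, once.
The state is a dict: "time": time; "joint_pos": joint angles; "joint_velocities": joint speeds; "effort": joint torques, N m; "eef_pos": TCP position; "tool_rot": TCP orientation; "contact_force": force on the tool from outside, world axes, zero at the start; "torque": the same for the moment, N m; "width": opening from 0.0 (shut) to 1.0 (fully open); "finger_force": force on a finger pad.
Only numpy, scipy, OpenCV 4.12 (cv2) and the standard library are available. Lean on these libraries where they do the work, as an engineer would, in place of code of your own. Each camera call takes 0.05 s, during which the arm holds its last target. There are 200 camera calls.

## Task

Take the white box cover from its leaning stand and set it gently, hollow side down, in the sloping nest of the marking station, so that it lies fully home over the black block between the steel pins. Then pull up the red spring plunger, slide the nest carriage along towards the blue console and let the plunger drop into the other hole, with the cover still home in the nest. Leave the blue cover in its stand.

Things in the scene. Friction and masses are not known exactly. Their poses are not given: they have to be found in the camera images.
- cover: White rigid box cover, a shallow tray 120 (x) x 60 (y) x 20 mm (z), walls 4 mm, about 60 g. Origin: centre of the open rim plane; +z points from the hollow side out through the closed, labelled face. It starts on end in a stand, its x axis running up, leaning 15 degrees back from vertical, closed face towards the robot's side. Both long sides (60 mm apart) are free for fingers.
- cover_top (a point): Centre of the cover's closed outer face, 20 mm along cover z from its origin.
- stand: Fixed wooden leaning stand of the white cover, 110 x 64 mm foot, origin under it on the table, its -x to the robot's side. The cover's hollow side rests on a 40 mm wide, 136 mm long back board; a 44 mm wide ledge with a lip holds the cover's lowest 10 mm: lift it along its own length to clear. An identical stand holds a blue cover; which one is left or right varies.
- blue_cover: Blue cover, same shape and frame as the white one, standing in the other stand; leave it there.
- nest (a point): Sloping pocket on the green carriage. Origin: floor centre, 90 mm above the table; z: floor normal, leaning 25 degrees to the robot's side; x: uphill, the pocket's long way; y: sliding direction. An 80 x 36 x 8 mm black block in the middle goes inside the hollow cover. A seated cover has its origin within about 3 mm of this one and the same z; either way round in x is good.
- nest_floor (a point): Same point as the nest's origin. Ten-millimetre round-topped steel pins, 17 mm high, surround a 125 x 65 mm pocket (2.5 mm play each side of the cover): two at each end at y = +-13 mm, two along each long side at x = +-46 mm, leaving the middle of the long sides free for fingers; the floor is only 40 mm wide there, with 40 mm of free space beneath its level.
- station: Fixed base of the marking station, 225 x 280 mm, origin on the table under it. Its y is the direction in which the carriage slides, towards the blue console (115 mm high) at its +y end; its x points away from the robot's side. A brass bar with two holes 80 mm apart runs along its front.
- carriage (a joint): Position of the nest carriage in m along the station's +y: 0 = locked at the loading hole (start), 0.080 = at the other hole; it can travel from -0.012 to 0.105. Friction about 1.5 N; 1.5 mm play each way when locked.
- plunger (a joint): Lift of the spring plunger in m: 0 = pin fully down in a hole, 0.010 = pin tip on top of the brass bar (free to slide above this), 0.020 = upper stop. Its spring pushes down with 4 N at 0 and 7 N at the top. It rides on the carriage.
- knob_grip (a point): Middle of the plunger's red round upright knob, 28 mm thick and 28 mm high, 80 mm above the table with the plunger down, 125 mm in front (station -x) of the nest's origin. Moves with the plunger and the carriage.
Not all that is in view belongs to the job. What is shaped like the cover but green is not meant.

How it is judged:
On the way, in this order (a step that is already met when the one before it is completed fails the run):
1. the white cover lies home in the nest, hollow side down, let go, with the carriage still at the loading hole (z of cover in the frame of nest between -0.004 and 0.004 m and distance between cover and nest below 0.007 m and z of cover_top in the frame of nest above 0.016 m and angle between the z axis of cover and the z axis of nest, either way round below 0.07 rad and contact force between the fingers and cover below 0.1 N and value of joint carriage below 0.004 m), for 0.2 s.
2. the plunger is pulled clear of the bar (value of joint plunger above 0.0105 m), for 0.1 s.
3. the carriage is at the other hole with the plunger dropped in (value of joint carriage between 0.0765 and 0.0835 m and value of joint plunger below 0.002 m), for 0.2 s.
At the end, for the whole second after the job is handed in: The white cover lies at rest in the nest, hollow side down, within 7 mm of the nest's origin, not more than 4 mm high and within 4 degrees of its floor; the carriage stands within 3.5 mm of the other hole (0.080) and the plunger is fully down in it (under 2 mm) (all of step 3 and z of cover in the frame of nest between -0.004 and 0.004 m and distance between cover and nest below 0.007 m and z of cover_top in the frame of nest above 0.016 m and angle between the z axis of cover and the z axis of nest, either way round below 0.07 rad and linear speed of cover below 0.02 m/s); the robot touches nothing.
It fails at once if the white cover is dropped or thrown (over 0.7 m/s while not held) (linear speed of cover above 0.7 m/s and contact force between the fingers and cover below 0.1 N).
It fails at once if the blue cover is moved by more than 20 mm (distance of blue_cover from where it was at the start of the episode above 0.02 m).
It also fails if it takes over 67 s, if anything falls off the work surface, if the arm or the gripper's body presses on something with over 40 N, if the wrist force passes 120 N, or if a joint passes its speed limit or range.

## Working session

There is one attempt and no reset: what is moved stays moved. The work goes in short steps, Python scripts to look and compute and a tool call to move; the robot and the scene stay as the last step left them, time stands still between calls to the robot, and variables do not carry over. Pictures are saved under pics/ and viewed, at most 10 in all, crops included, and the job is handed in when it is done.

Besides the shell and the picture viewer there is one more tool, called by a JSON object that holds its "op" and its "data", one argument or row to a line. servo_tool: Moves the arm, as the interface text tells. Its arguments: {"type":"object","properties":{"moves":{"type":"array"},"force":{"type":"number"}},"required":["moves"]}

```bash
ls; mkdir -p pics; cat > h.py <<'E'
import numpy as np, cv2
from plant import bot
from scipy.spatial.transform import Rotation as R
def grab(n):
    im=bot.get_image(n); np.savez('pics/%s.npz'%n,**im); return im
def cloud(im):
    z=im['z_map']; h,w=z.shape
    u,v=np.meshgrid(np.arange(w),np.arange(h))
    K=np.array([[im['fx'],0,im['cx']],[0,im['fy'],im['cy']],[0,0,1.]],float)
    p=cv2.undistortPoints(np.stack([u,v],-1).reshape(-1,1,2).astype(np.float64),K,np.array([float(im['k1']),0,0,0,0])).reshape(h,w,2)
    P=np.stack([p[...,0]*z,-p[...,1]*z,-z],-1)
    T=im['T']; W=P@T[:3,:3].T+T[:3,3]; W[z<=0]=np.nan
    return W
E
python3 - <<'E'
from h import *
for n in ['scene','top']:
    im=grab(n); cv2.imwrite('pics/%s0.png'%n,im['color'][...,::-1]); print(n,im['T'].round(3).tolist(),im['k1'])
E
```

```text
pics
scene [[-0.726, -0.411, 0.551, 1.179], [0.687, -0.438, 0.579, 0.499], [0.003, 0.799, 0.601, 0.755], [0.0, 0.0, 0.0, 1.0]] 0.0022074350866503455
top [[-0.028, 0.982, -0.185, 0.318], [-1.0, -0.028, 0.004, -0.189], [-0.001, 0.185, 0.983, 1.309], [0.0, 0.0, 0.0, 1.0]] 0.03333833806819872
```

View pics/scene0.png

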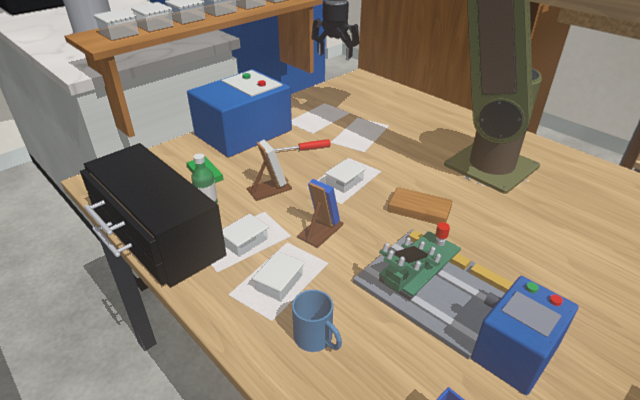

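View pics/top0.png

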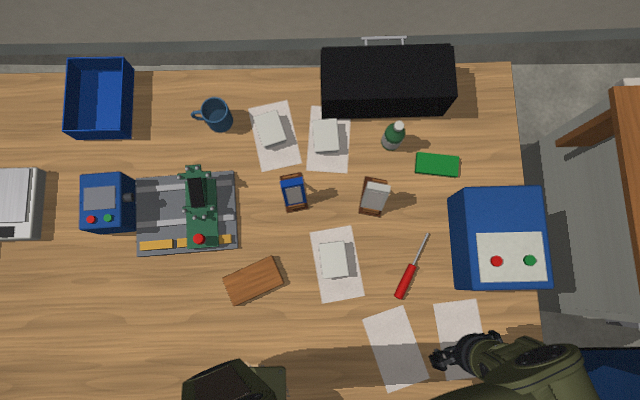

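The top view shows the white cover in its stand at (375,195), the blue one at (292,190), the carriage with black block at (197,192), the red knob at (199,239) and the brass bar at about (180,243). The console is at (107,200), so the slide direction is image-left (+y).

```bash
cat >> h.py <<'E'
def load(n): return dict(np.load('pics/%s.npz'%n))
def rep(name,P):
    print(name,len(P),'mean',P.mean(0).round(4),'min',P.min(0).round(4),'max',P.max(0).round(4))
def plane(P,it=4):
    Q=P
    for _ in range(it):
        c=np.median(Q,0); c=Q.mean(0); n=np.linalg.svd(Q-c,full_matrices=False)[2][2]
        d=np.abs((P-c)@n); Q=P[d<0.003]
        if len(Q)<10: break
    return c,n*np.sign(n[2]),Q
E
python3 - <<'E'
from h import *
im=load('top');W=cloud(im);C=im['color'].astype(int);hsv=cv2.cvtColor(im['color'],cv2.COLOR_RGB2HSV)
def sel(u0,u1,v0,v1,m):
    M=np.zeros(C.shape[:2],bool);M[v0:v1,u0:u1]=1;return W[M&m&~np.isnan(W[...,0])]
white=(hsv[...,1]<40)&(hsv[...,2]>110)
P=sel(355,400,170,220,white&(W[...,2]>.03));rep('white',P)
c,n,Q=plane(P);rep('wplane',Q);print(n,np.degrees(np.arccos(n[2])))
red=(hsv[...,1]>150)&((hsv[...,0]<8)|(hsv[...,0]>172))
P=sel(185,215,225,250,red);rep('knob',P);T=P[P[:,2]>P[:,2].max()-.006];rep('knobtop',T)
blk=(hsv[...,2]<45)
P=sel(180,215,170,215,blk);rep('block',P);c,n,Q=plane(P);rep('bplane',Q);print(n,np.degrees(np.arccos(n[2])))
blue=(hsv[...,0]>100)&(hsv[...,0]<130)&(hsv[...,1]>100)
P=sel(275,310,170,215,blue&(W[...,2]>.03));rep('blue',P)
P=sel(75,138,165,240,blue&(W[...,2]>.105)&(W[...,2]<.125));rep('console',P)
print(cv2.minAreaRect((P[:,:2]*1000).astype(np.float32)))
crop=np.hstack([im['color'][140:270,75:245],im['color'][140:270,275:445]])[...,::-1]
cv2.imwrite('pics/c1.png',cv2.resize(crop,None,fx=2.3,fy=2.3,interpolation=cv2.INTER_CUBIC))
im=load('scene');W=cloud(im);hsv=cv2.cvtColor(im['color'],cv2.COLOR_RGB2HSV)
red=(hsv[...,1]>150)&((hsv[...,0]<8)|(hsv[...,0]>172))
C=im['color']
P=sel(430,455,220,242,red);rep('knob s',P)
E
```

```text
white 584 mean [ 0.5395 -0.3539  0.1014] min [ 0.5122 -0.3891  0.03  ] max [ 0.5697 -0.3223  0.1439]
wplane 443 mean [ 0.5342 -0.3534  0.0923] min [ 0.5122 -0.3852  0.03  ] max [ 0.5572 -0.3223  0.1439]
[-0.93271988  0.21839158  0.28694728] 73.3247177876937
knob 100 mean [0.4393 0.1161 0.0915] min [0.427  0.1053 0.0705] max [0.4525 0.1306 0.0992]
knobtop 51 mean [0.4386 0.1178 0.0956] min [0.427  0.1054 0.0932] max [0.4511 0.1296 0.0992]
block 437 mean [0.5645 0.1221 0.0935] min [0.5254 0.1039 0.045 ] max [0.6102 0.1431 0.1169]
bplane 87 mean [0.5645 0.123  0.0934] min [0.5275 0.1064 0.0524] max [0.6026 0.1309 0.1143]
[-0.15260043 -0.89295245  0.42349621] 64.94448476760397
blue 295 mean [ 0.5643 -0.1349  0.1154] min [ 0.532  -0.1663  0.0303] max [ 0.5882 -0.1036  0.1446]
console 1491 mean [0.5436 0.3638 0.1147] min [0.4686 0.3097 0.1051] max [0.6206 0.425  0.1233]
((545.0664672851562, 367.6826477050781), (148.401611328125, 108.75981140136719), 3.252772331237793)
knob s 172 mean [0.4473 0.1216 0.0875] min [0.3468 0.0585 0.015 ] max [0.4577 0.1336 0.0986]
```

View pics/c1.png

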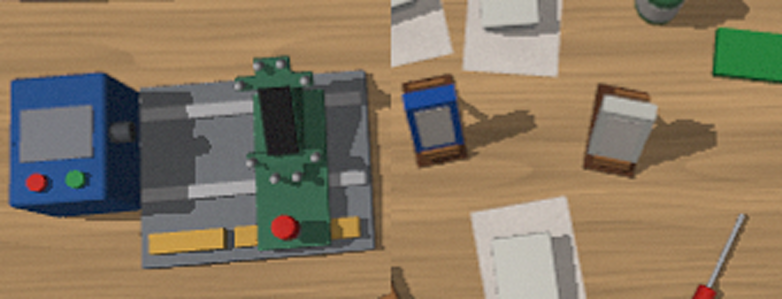

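The crop shows the white cover leaning in its right-hand stand, with its face towards the robot. The nest is in the left part, yawed a few degrees. Next I'll fit the cover pose and plan the pregrasp with the tool 40° below horizontal, so that it points straight down at the nest.

```bash
cat >> h.py <<'E'
def toolrot(az,el,flip=1):
    # tool z at azimuth az, elevation el (deg); tool y horizontal
    a,e=np.radians([az,el]); z=np.array([np.cos(e)*np.cos(a),np.cos(e)*np.sin(a),np.sin(e)])
    y=flip*np.array([-np.sin(a),np.cos(a),0]); return np.stack([np.cross(y,z),y,z],1)
def delta(p,Rt,s=None):
    s=s or bot.read_state(); R0=R.from_rotvec(s['tool_rot'])
    best=min(((R.from_matrix(Rt@np.diag([f,f,1]))*R0.inv()).as_rotvec(degrees=True) for f in(1,-1)),key=np.linalg.norm)
    print('t',s['time'],'shift mm',((np.array(p)-s['eef_pos'])*1000).round(1),'turn deg',best.round(2),np.linalg.norm(best).round(1))
E
python3 - <<'E'
from h import *
im=load('top');W=cloud(im);hsv=cv2.cvtColor(im['color'],cv2.COLOR_RGB2HSV)
M=np.zeros(hsv.shape[:2],bool);M[170:220,355:400]=1
P=W[M&(hsv[...,1]<40)&(hsv[...,2]>110)&(W[...,2]>.03)]
c,n,Q=plane(P); psi=np.degrees(np.arctan2(-n[1],-n[0])); print('psi',psi)
top=P[P[:,2]>.134]; print('topface rect',cv2.minAreaRect((top[:,:2]*1000).astype(np.float32)))
for psi in (psi,-13.):
    a=np.radians(psi);x=np.array([np.cos(a),np.sin(a),0]);y=np.array([-np.sin(a),np.cos(a),0])
    cz=-x*np.cos(np.radians(15))+np.array([0,0,np.sin(np.radians(15))]); cx=x*np.sin(np.radians(15))+np.array([0,0,np.cos(np.radians(15))])
    for nm,S in(('face',Q),('all',P)):
        print(nm,'y',np.percentile(S@y,[1,50,99]).round(4),'x',np.percentile(S@cx,[1,99,100]).round(4),'z',np.percentile(S@cz,[5,50,95]).round(4))
s=bot.read_state();print(s['tool_rot'],R.from_rotvec(s['tool_rot']).as_matrix().round(2).tolist())
E
```

```text
psi -13.178111421672783
topface rect ((554.416748046875, -358.465087890625), (58.74534606933594, 22.60222816467285), 78.02251434326172)
face y [-0.2513 -0.2225 -0.1937] x [0.1814 0.2977 0.2991] z [-0.5587 -0.5561 -0.5546]
all y [-0.2512 -0.2215 -0.1934] x [0.1816 0.2981 0.2991] z [-0.5728 -0.5565 -0.5545]
face y [-0.2531 -0.2243 -0.1955] x [0.1812 0.2975 0.2989] z [-0.558  -0.5555 -0.5539]
all y [-0.2531 -0.2234 -0.1953] x [0.1814 0.2979 0.2989] z [-0.5721 -0.5559 -0.5539]
[-3.09381835e+00 -5.35581336e-01  4.27869123e-04] [[0.94, 0.34, -0.0], [0.34, -0.94, 0.0], [0.0, -0.0, -1.0]]
```

```bash
cat >> h.py <<'E'
def cover_grasp(psi=-12.6,Y=-.2232,X=.238,Z=-.566,el=-40,deep=.024):
    a=np.radians(psi);x=np.array([np.cos(a),np.sin(a),0]);y=np.array([-np.sin(a),np.cos(a),0]);c,s=np.cos(np.radians(15)),np.sin(np.radians(15))
    up=np.array([0,0,1]);cz=-x*c+up*s;cx=x*s+up*c
    g=X*cx+Y*y+Z*cz; Rt=toolrot(psi,el); return g,g+deep*Rt[:,2],Rt,cx
E
python3 - <<'E'
from h import *
g,p,Rt,cx=cover_grasp(); print(g,p,cx)
pre=p-.12*Rt[:,2]; print(pre); delta(pre,Rt)
E
```

```text
[ 0.54497323 -0.35052398  0.08339877] [ 0.56291553 -0.35453456  0.06797186] [ 0.25258584 -0.05645963  0.96592583]
[ 0.47320405 -0.33448167  0.14510638]
t 0.1 shift mm [296.9 159.4 -85.4] turn deg [  3.01 -50.54 -30.19] 59.0
```

{"op": "servo_tool", "data": {
  "moves": [
    {"x": 30, "y": 16, "z": -8, "wx": 0.3, "wy": -5, "wz": -3, "fingers": 1},
    {"x": 30, "y": 16, "z": -8, "wx": 0.3, "wy": -5, "wz": -3},
    {"x": 30, "y": 16, "z": -8, "wx": 0.3, "wy": -5, "wz": -3},
    {"x": 30, "y": 16, "z": -8, "wx": 0.3, "wy": -5, "wz": -3},
    {"x": 30, "y": 16, "z": -8, "wx": 0.3, "wy": -5, "wz": -3},
    {"x": 30, "y": 16, "z": -8, "wx": 0.3, "wy": -5, "wz": -3},
    {"x": 30, "y": 16, "z": -8, "wx": 0.3, "wy": -5, "wz": -3},
    {"x": 30, "y": 16, "z": -8, "wx": 0.3, "wy": -5, "wz": -3},
    {"x": 30, "y": 16, "z": -8, "wx": 0.3, "wy": -5, "wz": -3},
    {"x": 27, "y": 15, "z": -13, "wx": 0.3, "wy": -5.5, "wz": -3.2},
    {},
    {}
  ],
  "force": 30
}}

```text
invalid input
```

```bash
python3 - <<'E'
from h import *
g,p,Rt,cx=cover_grasp(); s=bot.read_state(); print(s['joint_pos'],s['eef_pos'],s['width']); delta(p-.12*Rt[:,2],Rt,s); delta(p,Rt,s)
im=grab('wrist'); cv2.imwrite('pics/w1.png',im['color'][...,::-1]); W=cloud(im);hsv=cv2.cvtColor(im['color'],cv2.COLOR_RGB2HSV)
loc=(W-g)@np.stack([cx,Rt[:,1],np.cross(cx,Rt[:,1])],1)
M=(np.abs(loc[...,2])<.02)&(np.abs(loc[...,0])<.08)&(np.abs(loc[...,1])<.05)&(hsv[...,1]<40)&(hsv[...,2]>110)
rep('loc',loc[M]); c,n,Q=plane(W[M]); print(n,np.degrees(np.arctan2(-n[1],-n[0])),len(Q)); L=(Q-g)@np.stack([cx,Rt[:,1],np.cross(cx,Rt[:,1])],1); rep('face',L)
E
```

```text
[-1.22798120e+00  2.60611258e-01 -1.39277175e-01  1.17268695e+00
  3.13584096e-05  1.57078239e+00] [ 0.17627234 -0.49385823  0.2305378 ] 0.9970564730554101
t 0.1 shift mm [296.9 159.4 -85.4] turn deg [  3.01 -50.54 -30.19] 59.0
t 0.1 shift mm [ 386.6  139.3 -162.6] turn deg [  3.01 -50.54 -30.19] 59.0h.py:16: RuntimeWarning: Mean of empty slice.
  print(name,len(P),'mean',P.mean(0).round(4),'min',P.min(0).round(4),'max',P.max(0).round(4))
  ret = um.true_divide(
Traceback (most recent call last):
  File "h.py", line 16, in rep
    print(name,len(P),'mean',P.mean(0).round(4),'min',P.min(0).round(4),'max',P.max(0).round(4))
                                                      ~~~~~^^^
ValueError: zero-size array to reduction operation minimum which has no identity
```

View pics/w1.png

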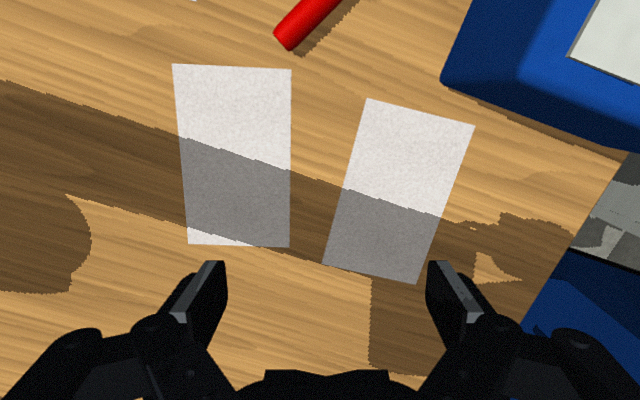

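The call was refused, probably because of the empty rows, so the picture still shows the start view: bare table with two papers. I'll resend it with explicit zero rows.

{"op": "servo_tool", "data": {
  "moves": [
    {"x": 30, "y": 16, "z": -8, "wx": 0.3, "wy": -5, "wz": -3, "fingers": 1},
    {"x": 30, "y": 16, "z": -8, "wx": 0.3, "wy": -5, "wz": -3},
    {"x": 30, "y": 16, "z": -8, "wx": 0.3, "wy": -5, "wz": -3},
    {"x": 30, "y": 16, "z": -8, "wx": 0.3, "wy": -5, "wz": -3},
    {"x": 30, "y": 16, "z": -8, "wx": 0.3, "wy": -5, "wz": -3},
    {"x": 30, "y": 16, "z": -8, "wx": 0.3, "wy": -5, "wz": -3},
    {"x": 30, "y": 16, "z": -8, "wx": 0.3, "wy": -5, "wz": -3},
    {"x": 30, "y": 16, "z": -8, "wx": 0.3, "wy": -5, "wz": -3},
    {"x": 30, "y": 16, "z": -8, "wx": 0.3, "wy": -5, "wz": -3},
    {"x": 27, "y": 15, "z": -13, "wx": 0.3, "wy": -5.5, "wz": -3.2},
    {"x": 0},
    {"x": 0}
  ],
  "force": 30
}}

```text
invalid input
```

{"op": "servo_tool", "data": {
  "moves": [
    {"x": 30, "y": 16, "z": -8, "wx": 0.3, "wy": -5, "wz": -3, "fingers": 1}
  ]
}}

```text
time: 0.28
eef_pos: [0.2071, -0.4793, 0.2232]
tool_rot: [3.095, 0.449, 0.139]
contact_force: [0.8, 1.0, 0.7]
width: 0.996
finger_force: 0.0
```

{"op": "servo_tool", "data": {
  "moves": [
    {"x": 30, "y": 16, "z": -8, "wx": 0.3, "wy": -5, "wz": -3, "fingers": 1},
    {"x": 30, "y": 16, "z": -8, "wx": 0.3, "wy": -5, "wz": -3, "fingers": 1},
    {"x": 30, "y": 16, "z": -8, "wx": 0.3, "wy": -5, "wz": -3, "fingers": 1},
    {"x": 30, "y": 16, "z": -8, "wx": 0.3, "wy": -5, "wz": -3, "fingers": 1},
    {"x": 30, "y": 16, "z": -8, "wx": 0.3, "wy": -5, "wz": -3, "fingers": 1},
    {"x": 30, "y": 16, "z": -8, "wx": 0.3, "wy": -5, "wz": -3, "fingers": 1},
    {"x": 30, "y": 16, "z": -8, "wx": 0.3, "wy": -5, "wz": -3, "fingers": 1},
    {"x": 30, "y": 16, "z": -8, "wx": 0.3, "wy": -5, "wz": -3, "fingers": 1},
    {"x": 27, "y": 15, "z": -13, "wx": 0.3, "wy": -5.5, "wz": -3.2, "fingers": 1},
    {"x": 0, "y": 0, "z": 0, "wx": 0, "wy": 0, "wz": 0, "fingers": 1},
    {"x": 0, "y": 0, "z": 0, "wx": 0, "wy": 0, "wz": 0, "fingers": 1}
  ],
  "force": 30
}}

```text
time: 1.65
eef_pos: [0.4704, -0.3382, 0.147]
tool_rot: [2.759, -0.294, 1.262]
contact_force: [0.1, 0.3, 0.5]
width: 1.001
finger_force: 0.0
```

```bash
cat > look.py <<'E'
from h import *
g,p,Rt,cx=cover_grasp(); s=bot.read_state(); print(s['joint_pos'].round(2) if hasattr(s['joint_pos'],'round') else s['joint_pos'],s['eef_pos'],s['width']); delta(p-.12*Rt[:,2],Rt,s); delta(p,Rt,s)
im=grab('wrist'); cv2.imwrite('pics/w2.png',im['color'][...,::-1]); W=cloud(im);hsv=cv2.cvtColor(im['color'],cv2.COLOR_RGB2HSV)
F=np.stack([cx,Rt[:,1],np.cross(cx,Rt[:,1])],1)
loc=(W-g)@F
M=(np.abs(loc[...,2])<.02)&(np.abs(loc[...,0])<.08)&(np.abs(loc[...,1])<.05)&(hsv[...,1]<40)&(hsv[...,2]>110)
rep('loc',loc[M]); c,n,Q=plane(W[M]); print(n,np.degrees(np.arctan2(-n[1],-n[0])),len(Q)); rep('face',(Q-g)@F)
E
python3 look.py
```

```text
[-0.89  0.15 -1.03 -0.34  0.49  2.66] [ 0.47040376 -0.33823079  0.14701824] 1.0010378388971892
t 1.65 shift mm [ 2.8  3.7 -1.9] turn deg [ 0.09 -0.87 -0.32] 0.9
t 1.65 shift mm [ 92.5 -16.3 -79. ] turn deg [ 0.09 -0.87 -0.32] 0.9
loc 11476 mean [ 0.0165 -0.0065  0.0086] min [-0.0622 -0.0364 -0.011 ] max [0.0589 0.0234 0.0121]
[-0.94166302  0.21269047  0.26083237] -12.727648768017412 10082
face 10082 mean [ 0.0108 -0.0064  0.01  ] min [-0.0622 -0.0364  0.0069] max [0.0589 0.0234 0.0121]
```

View pics/w2.png

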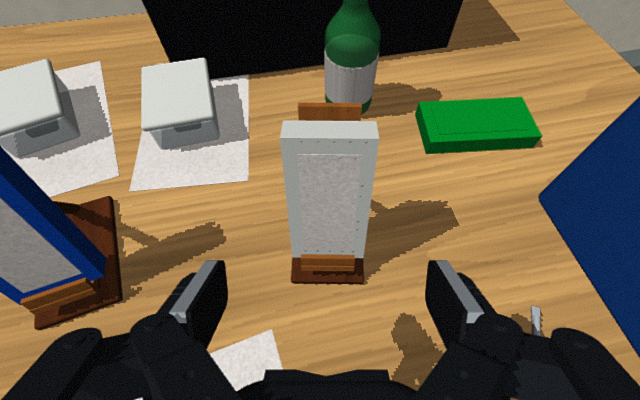

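The wrist view shows the white cover centred at about (329,190), squarely ahead of the fingers (centre about 326). It lies 6 mm to the -y side of the first estimate, so I'll correct for that, drive in and close.

{"op": "servo_tool", "data": {
  "moves": [
    {"x": 15, "y": -4, "z": -13, "wx": 0, "wy": -0.5, "wz": -0.2, "fingers": 1},
    {"x": 15, "y": -4, "z": -13, "wx": 0, "wy": -0.4, "wz": -0.1, "fingers": 1},
    {"x": 15, "y": -4, "z": -13, "wx": 0, "wy": 0, "wz": 0, "fingers": 1},
    {"x": 15, "y": -4, "z": -13, "wx": 0, "wy": 0, "wz": 0, "fingers": 1},
    {"x": 15, "y": -3, "z": -13, "wx": 0, "wy": 0, "wz": 0, "fingers": 1},
    {"x": 16, "y": -3, "z": -14, "wx": 0, "wy": 0, "wz": 0, "fingers": 1},
    {"x": 0, "y": 0, "z": 0, "wx": 0, "wy": 0, "wz": 0, "fingers": 1}
  ],
  "force": 25
}}

```text
time: 2.58
eef_pos: [0.5628, -0.3618, 0.0686]
tool_rot: [2.745, -0.302, 1.285]
contact_force: [0.2, 0.4, 0.7]
width: 1.002
finger_force: 0.0
```

{"op": "servo_tool", "data": {
  "moves": [
    {"x": 0, "y": 0, "z": 0, "wx": 0, "wy": 0, "wz": 0, "fingers": 0.5},
    {"x": 0, "y": 0, "z": 0, "wx": 0, "wy": 0, "wz": 0, "fingers": 0.5},
    {"x": 0, "y": 0, "z": 0, "wx": 0, "wy": 0, "wz": 0, "fingers": 0.5},
    {"x": 0, "y": 0, "z": 0, "wx": 0, "wy": 0, "wz": 0, "fingers": 0.5},
    {"x": 0, "y": 0, "z": 0, "wx": 0, "wy": 0, "wz": 0, "fingers": 0.5}
  ],
  "force": 25
}}

```text
time: 3.2
eef_pos: [0.5612, -0.3605, 0.0691]
tool_rot: [2.744, -0.303, 1.286]
contact_force: [-5.3, -0.8, 6.9]
width: 0.697
finger_force: 27.8
```

{"op": "servo_tool", "data": {
  "moves": [
    {"x": 2, "y": -0.5, "z": 8, "wx": 0, "wy": 0, "wz": 0, "fingers": 0.5},
    {"x": 2, "y": -0.5, "z": 8, "wx": 0, "wy": 0, "wz": 0, "fingers": 0.5},
    {"x": 3, "y": -0.5, "z": 10, "wx": 0, "wy": 0, "wz": 0, "fingers": 0.5},
    {"x": 3, "y": -0.5, "z": 12, "wx": 0, "wy": 0, "wz": 0, "fingers": 0.5},
    {"x": 0, "y": 0, "z": 15, "wx": 0, "wy": 0, "wz": 0, "fingers": 0.5},
    {"x": -15, "y": 4, "z": 15, "wx": 0, "wy": 0, "wz": 0, "fingers": 0.5},
    {"x": -25, "y": 5, "z": 25, "wx": 0, "wy": 0, "wz": 0, "fingers": 0.5},
    {"x": -25, "y": 5, "z": 35, "wx": 0, "wy": 0, "wz": 0, "fingers": 0.5},
    {"x": -20, "y": 5, "z": 30, "wx": 0, "wy": 0, "wz": 0, "fingers": 0.5},
    {"x": 0, "y": 0, "z": 0, "wx": 0, "wy": 0, "wz": 0, "fingers": 0.5}
  ],
  "force": 30
}}

```text
time: 4.45
eef_pos: [0.4869, -0.344, 0.2304]
tool_rot: [2.739, -0.3, 1.29]
contact_force: [0.1, -0.6, -0.8]
width: 0.695
finger_force: 32.7
```

```bash
cat > nest.py <<'E'
from h import *
# nest geometry from scene+top clouds, pins etc
for n in ['top','scene']:
    im=load(n) ;W=cloud(im);hsv=cv2.cvtColor(im['color'],cv2.COLOR_RGB2HSV)
    ok=(W[...,0]>.40)&(W[...,0]<.68)&(W[...,1]>.02)&(W[...,1]<.45)
    g=ok&(hsv[...,0]>55)&(hsv[...,0]<90)&(hsv[...,1]>80)&(W[...,2]>.03)&(W[...,1]<.2);
    rep(n+' green',W[g]); 
    blk=ok&(hsv[...,2]<60)&(W[...,2]>.06)&(W[...,2]<.125)&(np.abs(W[...,0]-.564)<.045)&(np.abs(W[...,1]-.122)<.03)
    P=W[blk]; rep('blk',P)
    A=np.c_[P[:,:2],np.ones(len(P))]
    for _ in range(5):
        k=np.linalg.lstsq(A,P[:,2],rcond=None)[0]; r=np.abs(A@k-P[:,2]); m=r<max(.002,np.median(r)*2); A,P=A[m],P[m]
    print('slope deg',np.degrees(np.arctan(np.hypot(*k[:2]))),'az',np.degrees(np.arctan2(k[1],k[0])),len(P)); rep('blkplane',P)
    print('rect',cv2.minAreaRect((P[:,:2]*1000).astype(np.float32)))
    bar=ok&(hsv[...,0]>15)&(hsv[...,0]<30)&(hsv[...,1]>170)&(W[...,0]<.5)&(W[...,2]>.015); Q=W[bar]; rep('bar',Q)
    print('barline',cv2.fitLine((Q[:,:2]*1000).astype(np.float32),cv2.DIST_HUBER,0,.01,.01).ravel())
E
python3 nest.py
```

```text
top green 1701 mean [0.5178 0.1174 0.0568] min [0.4189 0.0748 0.0324] max [0.633  0.1687 0.1242]
blk 475 mean [0.5642 0.1221 0.095 ] min [0.5251 0.1039 0.0612] max [0.6082 0.1444 0.1169]
slope deg 24.187524414423986 az 16.172196932859272 230
blkplane 230 mean [0.5602 0.1252 0.096 ] min [0.5251 0.1047 0.079 ] max [0.5986 0.1444 0.1157]
rect ((562.3726196289062, 124.0894775390625), (73.83052825927734, 36.53302764892578), 3.710623264312744)
bar 4 mean [0.4297 0.2041 0.0299] min [0.4204 0.0716 0.0272] max [0.4441 0.2579 0.0318]
barline [ 7.0454545e-02 -9.9751496e-01  4.2535410e+02  1.9596709e+02]
scene green 825 mean [0.5234 0.1453 0.0482] min [0.4235 0.078  0.04  ] max [0.63   0.1709 0.1203]h.py:16: RuntimeWarning: Mean of empty slice.
  print(name,len(P),'mean',P.mean(0).round(4),'min',P.min(0).round(4),'max',P.max(0).round(4))
  ret = um.true_divide(
Traceback (most recent call last):
  File "nest.py", line 9, in <module>
    P=W[blk]; rep('blk',P)
              ~~~^^^^^^^^^
  File "h.py", line 16, in rep
    print(name,len(P),'mean',P.mean(0).round(4),'min',P.min(0).round(4),'max',P.max(0).round(4))
                                                      ~~~~~^^^
ValueError: zero-size array to reduction operation minimum which has no identity
```

```bash
python3 - <<'E'
from h import *
delta([.43,.12,.26],toolrot(3.7,-90))
s=bot.read_state();print(s['joint_pos'])
E
```

```text
t 4.45 shift mm [-56.9 464.   29.6] turn deg [ 4.24 50.46 15.14] 52.8
[-0.86525777  0.01338622 -0.8856951  -0.09956839  0.47873227  2.69207484]
```

```bash
python3 - <<'E'
from h import *
s=bot.read_state();Rt=R.from_rotvec(s['tool_rot']).as_matrix();print(Rt.round(3).tolist())
im=grab('wrist');T=im['T'];print('cam pos in tool',(Rt.T@(T[:3,3]-s['eef_pos'])).round(4),'cam axes in tool',(Rt.T@T[:3,:3]).round(3).tolist())
W=cloud(im);L=(W-s['eef_pos'])@Rt;hsv=cv2.cvtColor(im['color'],cv2.COLOR_RGB2HSV)
# cover face in tool frame: slope in x-z
M=(np.abs(L[...,0])<.09)&(np.abs(L[...,1])<.034)&(L[...,2]>-.06)&(L[...,2]<.03)&(hsv[...,1]<40)&(hsv[...,2]>100)
P=L[M];rep('cover',P);c,n,Q=plane(P);rep('face',Q);print(n,'a',np.degrees(np.arctan2(n[0],n[2])),np.degrees(np.arcsin(n[1])))
v=np.array([n[2],0,-n[0]]);print('along x range',np.percentile(Q@v,[0.2,99.8]), 'normal offset',np.median(Q@n))
E
```

```text
[[0.622, -0.219, 0.752], [-0.135, -0.976, -0.172], [0.771, 0.005, -0.636]]
cam pos in tool [ 0.0786  0.0008 -0.1433] cam axes in tool [[0.0, 0.952, 0.306], [1.0, -0.0, 0.001], [0.001, 0.306, -0.952]]
cover 37785 mean [ 0.0217  0.0007 -0.0418] min [-0.0584 -0.034  -0.0577] max [ 0.0564  0.034  -0.0066]
face 30036 mean [ 0.0142  0.0007 -0.0407] min [-0.0584 -0.034  -0.0577] max [ 0.0498  0.034  -0.0066]
[0.41323992 0.0019111  0.91062018] a 24.408572227751694 0.1094982961377695
along x range [-0.04649246  0.06746506] normal offset -0.03130489840686203
```

```bash
python3 - <<'E'
from h import *
s=bot.read_state();Rt=R.from_rotvec(s['tool_rot']).as_matrix()
im=load('wrist');W=cloud(im);L=(W-s['eef_pos'])@Rt
n=np.array([.4132,0,.9106]);v=np.array([n[2],0,-n[0]])
M=(np.abs(L[...,1])<.02)&(np.abs(L@n+.0313)<.003)
h,e=np.histogram(L[M]@v,np.arange(-.08,.09,.004));print([(round(a*1000),int(b)) for a,b in zip(e,h) if b])
M=(np.abs(L@n+.0313)<.003)&(np.abs(L@v-.035)<.008)
h,e=np.histogram(L[M][:,1],np.arange(-.05,.05,.002));print([(round(a*1000),int(b)) for a,b in zip(e,h) if b])
cv2.imwrite('pics/w3.png',im['color'][...,::-1])
E
```

```text
[(-52, 5), (-48, 85), (-44, 135), (-40, 234), (-36, 283), (-32, 318), (-28, 327), (-24, 330), (-20, 373), (-16, 374), (-12, 409), (-8, 431), (-4, 491), (0, 497), (4, 520), (8, 534), (12, 584), (16, 619), (20, 656), (24, 688), (28, 746), (32, 808), (36, 851), (40, 921), (44, 1007), (48, 1069), (52, 1186), (56, 1425), (60, 1370), (64, 1637), (68, 1363)]
[(-36, 39), (-34, 50), (-32, 55), (-30, 110), (-28, 156), (-26, 165), (-24, 166), (-22, 168), (-20, 153), (-18, 161), (-16, 168), (-14, 165), (-12, 172), (-10, 158), (-8, 167), (-6, 167), (-4, 156), (-2, 155), (0, 160), (2, 175), (4, 165), (6, 166), (8, 165), (10, 160), (12, 164), (14, 170), (16, 168), (18, 162), (20, 151), (22, 160), (24, 169), (26, 168), (28, 163), (30, 124), (32, 57), (34, 67), (36, 44)]
```

View pics/w3.png

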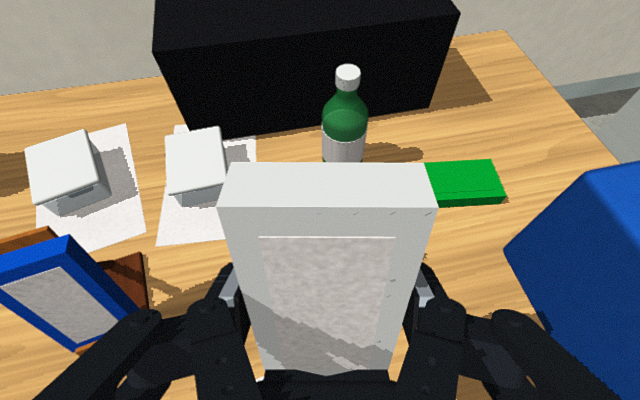

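The cover is held squarely, with its top edge at row 165–207 and label visible. However, in this wrist branch the last joint would exceed 180° at the nest, and flipping in the air would bring the camera close to the knob. I'll set the cover back in its stand, turn the gripper half a turn and regrasp.

{"op": "servo_tool", "data": {
  "moves": [
    {"x": 20, "y": -5, "z": -30, "wx": 0, "wy": 0, "wz": 0, "fingers": 0.5},
    {"x": 25, "y": -5, "z": -35, "wx": 0, "wy": 0, "wz": 0, "fingers": 0.5},
    {"x": 25, "y": -5, "z": -25, "wx": 0, "wy": 0, "wz": 0, "fingers": 0.5},
    {"x": 15, "y": -4, "z": -15, "wx": 0, "wy": 0, "wz": 0, "fingers": 0.5},
    {"x": 0, "y": 0, "z": -10, "wx": 0, "wy": 0, "wz": 0, "fingers": 0.5},
    {"x": 0, "y": 0, "z": 0, "wx": 0, "wy": 0, "wz": 0, "fingers": 0.5}
  ]
}}

```text
time: 5.25
eef_pos: [0.5705, -0.3606, 0.1086]
tool_rot: [2.751, -0.304, 1.281]
contact_force: [0.1, 0.1, 0.1]
width: 0.694
finger_force: 32.6
```

{"op": "servo_tool", "data": {
  "moves": [
    {"x": -2, "y": 0, "z": -10, "wx": 0, "wy": 0, "wz": 0, "fingers": 0.5},
    {"x": -3, "y": 0, "z": -10, "wx": 0, "wy": 0, "wz": 0, "fingers": 0.5},
    {"x": -2, "y": 0, "z": -10, "wx": 0, "wy": 0, "wz": 0, "fingers": 0.5},
    {"x": -2, "y": 0, "z": -6, "wx": 0, "wy": 0, "wz": 0, "fingers": 0.5},
    {"x": 0, "y": 0, "z": -2, "wx": 0, "wy": 0, "wz": 0, "fingers": 0.5},
    {"x": 0, "y": 0, "z": 0, "wx": 0, "wy": 0, "wz": 0, "fingers": 0.5}
  ]
}}

```text
time: 6.0
eef_pos: [0.5618, -0.3616, 0.0725]
tool_rot: [2.748, -0.304, 1.283]
contact_force: [-1.1, 0.8, -0.6]
width: 0.696
finger_force: 32.8
```

{"op": "servo_tool", "data": {
  "moves": [
    {"x": -0.5, "y": 0, "z": -2, "wx": 0, "wy": 0, "wz": 0, "fingers": 0.5},
    {"x": 0, "y": 0, "z": 0, "wx": 0, "wy": 0, "wz": 0, "fingers": 0.5}
  ]
}}

```text
time: 6.25
eef_pos: [0.5619, -0.3616, 0.0724]
tool_rot: [2.745, -0.302, 1.288]
contact_force: [-8.7, 2.5, 9.3]
width: 0.698
finger_force: 34.1
```

```bash
python3 - <<'E'
from h import *
g,p,Rt,cx=cover_grasp(); F=np.stack([cx,Rt[:,1],np.cross(cx,Rt[:,1])],1)
for nm in ['top','wrist']:
    im=grab(nm);W=cloud(im);hsv=cv2.cvtColor(im['color'],cv2.COLOR_RGB2HSV);loc=(W-g)@F
    M=(np.abs(loc[...,2])<.03)&(np.abs(loc[...,0])<.09)&(np.abs(loc[...,1])<.028)&(hsv[...,1]<40)&(hsv[...,2]>110)
    P=loc[M]; f=P[P[:,0]<.05]; e=P[P[:,0]>.05]
    rep(nm,P);print('face z by x',[(x,np.median(f[np.abs(f[:,0]-x)<.005,2]).round(4),np.sum(np.abs(f[:,0]-x)<.005)) for x in(-.04,-.02,0,.02,.04)], 'top x',np.median(e[e[:,2]<.005,0]) )
E
```

```text
top 393 mean [ 0.0345 -0.003   0.0081] min [-0.0287 -0.0277 -0.0136] max [0.0638 0.0277 0.0152]
face z by x [(-0.04, np.float64(nan), np.int64(0)), (-0.02, np.float64(0.0118), np.int64(16)), (0, np.float64(0.0123), np.int64(24)), (0.02, np.float64(0.0122), np.int64(42)), (0.04, np.float64(0.012), np.int64(36))] top x 0.05915905738138308
wrist 31149 mean [ 0.032  -0.0029  0.0078] min [-0.0555 -0.028  -0.0117] max [0.063  0.028  0.0158]
face z by x [(-0.04, np.float64(0.0103), np.int64(851)), (-0.02, np.float64(0.0104), np.int64(1182)), (0, np.float64(0.0102), np.int64(1581)), (0.02, np.float64(0.0102), np.int64(2531)), (0.04, np.float64(0.0103), np.int64(3219))] top x 0.061032684192057776
  return _methods._mean(a, axis=axis, dtype=dtype,
  ret = ret.dtype.type(ret / rcount)
```

{"op": "servo_tool", "data": {
  "moves": [
    {"x": 0, "y": 0, "z": 1.5, "wx": 0, "wy": 0, "wz": 0, "fingers": 0.8},
    {"x": 0, "y": 0, "z": 0, "wx": 0, "wy": 0, "wz": 0, "fingers": 1},
    {"x": 0, "y": 0, "z": 0, "wx": 0, "wy": 0, "wz": 0, "fingers": 1},
    {"x": 0, "y": 0, "z": 0, "wx": 0, "wy": 0, "wz": 0, "fingers": 1},
    {"x": -12, "y": 3, "z": 10, "wx": 0, "wy": 0, "wz": 0, "fingers": 1},
    {"x": -20, "y": 5, "z": 17, "wx": 0, "wy": 0, "wz": 0, "fingers": 1},
    {"x": -30, "y": 7, "z": 25, "wx": 0, "wy": 0, "wz": 0, "fingers": 1},
    {"x": -30, "y": 7, "z": 25, "wx": 0, "wy": 0, "wz": 0, "fingers": 1}
  ]
}}

```text
time: 7.35
eef_pos: [0.4684, -0.339, 0.1502]
tool_rot: [2.747, -0.302, 1.284]
contact_force: [0.6, -1.0, 0.2]
width: 1.001
finger_force: 0.0
```

{"op": "servo_tool", "data": {
  "moves": [
    {"x": 0, "y": 0, "z": 0, "wx": -7.5, "wy": 1.7, "wz": 6.4, "fingers": 1},
    {"x": 0, "y": 0, "z": 0, "wx": -7.5, "wy": 1.7, "wz": 6.4, "fingers": 1},
    {"x": 0, "y": 0, "z": 0, "wx": -7.5, "wy": 1.7, "wz": 6.4, "fingers": 1},
    {"x": 0, "y": 0, "z": 0, "wx": -7.5, "wy": 1.7, "wz": 6.4, "fingers": 1},
    {"x": 0, "y": 0, "z": 0, "wx": -7.5, "wy": 1.7, "wz": 6.4, "fingers": 1},
    {"x": 0, "y": 0, "z": 0, "wx": -7.5, "wy": 1.7, "wz": 6.4, "fingers": 1},
    {"x": 0, "y": 0, "z": 0, "wx": -7.5, "wy": 1.7, "wz": 6.4, "fingers": 1},
    {"x": 0, "y": 0, "z": 0, "wx": -7.5, "wy": 1.7, "wz": 6.4, "fingers": 1},
    {"x": 0, "y": 0, "z": 0, "wx": -7.5, "wy": 1.7, "wz": 6.4, "fingers": 1},
    {"x": 0, "y": 0, "z": 0, "wx": -7.5, "wy": 1.7, "wz": 6.4, "fingers": 1},
    {"x": 0, "y": 0, "z": 0, "wx": -7.5, "wy": 1.7, "wz": 6.4, "fingers": 1},
    {"x": 0, "y": 0, "z": 0, "wx": -7.5, "wy": 1.7, "wz": 6.4, "fingers": 1},
    {"x": 0, "y": 0, "z": 0, "wx": -7.5, "wy": 1.7, "wz": 6.4, "fingers": 1},
    {"x": 0, "y": 0, "z": 0, "wx": -7.5, "wy": 1.7, "wz": 6.4, "fingers": 1},
    {"x": 0, "y": 0, "z": 0, "wx": -7.5, "wy": 1.7, "wz": 6.4, "fingers": 1},
    {"x": 0, "y": 0, "z": 0, "wx": -7.5, "wy": 1.7, "wz": 6.4, "fingers": 1},
    {"x": 0, "y": 0, "z": 0, "wx": -7.5, "wy": 1.7, "wz": 6.4, "fingers": 1},
    {"x": 0, "y": 0, "z": 0, "wx": -7.5, "wy": 1.7, "wz": 6.4, "fingers": 1}
  ]
}}

```text
time: 9.6
eef_pos: [0.4692, -0.3394, 0.1499]
tool_rot: [0.242, 2.254, -0.125]
contact_force: [0.8, 0.3, -0.2]
width: 0.999
finger_force: 0.0
```

```bash
cat > look2.py <<'E'
from h import *
g,p,Rt,cx=cover_grasp(-12.7); s=bot.read_state(); print(np.round(s['joint_pos'],2),s['eef_pos'],s['width'])
F=np.stack([cx,Rt[:,1],np.cross(cx,Rt[:,1])],1)
im=grab('wrist');W=cloud(im);hsv=cv2.cvtColor(im['color'],cv2.COLOR_RGB2HSV);loc=(W-g)@F
M=(np.abs(loc[...,2])<.02)&(np.abs(loc[...,0])<.08)&(np.abs(loc[...,1]+.005)<.045)&(hsv[...,1]<40)&(hsv[...,2]>110)
c,n,Q=plane(W[M]); print(n,np.degrees(np.arctan2(-n[1],-n[0])),len(Q)); L=(Q-g)@F;rep('face',L)
print('y pct',np.percentile(L[:,1],[1,99]),'x pct',np.percentile(L[:,0],[.5,99.5]))
ym=np.percentile(L[:,1],[1,99]).mean()
t=p+ym*Rt[:,1]; delta(t-.05*Rt[:,2],Rt,s); delta(t,Rt,s)
E
python3 look2.py
```

```text
[-0.89  0.15 -1.05 -0.38  0.5  -0.48] [ 0.46921983 -0.33938465  0.14987965] 0.998574682608197
[-0.94237931  0.21168986  0.25905333] -12.66038897446998 13026
face 13026 mean [ 0.0029 -0.0064  0.0098] min [-0.062  -0.0365  0.0072] max [0.0579 0.0238 0.0128]
y pct [-0.03567945  0.02298644] x pct [-0.05897915  0.05722988]
t 9.6 shift mm [ 54.3 -13.9 -49.8] turn deg [ 0.56  0.19 -0.23] 0.6
t 9.6 shift mm [ 91.7 -22.3 -81.9] turn deg [ 0.56  0.19 -0.23] 0.6
```

{"op": "servo_tool", "data": {
  "moves": [
    {"x": 15, "y": -4, "z": -13, "wx": 0.5, "wy": 0.2, "wz": -0.2, "fingers": 1},
    {"x": 15, "y": -4, "z": -13, "wx": 0, "wy": 0, "wz": 0, "fingers": 1},
    {"x": 15, "y": -4, "z": -13, "wx": 0, "wy": 0, "wz": 0, "fingers": 1},
    {"x": 15, "y": -4, "z": -13, "wx": 0, "wy": 0, "wz": 0, "fingers": 1},
    {"x": 16, "y": -3, "z": -14, "wx": 0, "wy": 0, "wz": 0, "fingers": 1},
    {"x": 16, "y": -3, "z": -14, "wx": 0, "wy": 0, "wz": 0, "fingers": 1},
    {"x": 0, "y": 0, "z": 0, "wx": 0, "wy": 0, "wz": 0, "fingers": 1}
  ]
}}

```text
time: 10.52
eef_pos: [0.562, -0.3616, 0.069]
tool_rot: [0.258, 2.258, -0.113]
contact_force: [0.2, -0.5, 0.2]
width: 0.999
finger_force: 0.0
```

{"op": "servo_tool", "data": {
  "moves": [
    {"x": 0, "y": 0, "z": 0, "wx": 0, "wy": 0, "wz": 0, "fingers": 0.5},
    {"x": 0, "y": 0, "z": 0, "wx": 0, "wy": 0, "wz": 0, "fingers": 0.5},
    {"x": 0, "y": 0, "z": 0, "wx": 0, "wy": 0, "wz": 0, "fingers": 0.5},
    {"x": 0, "y": 0, "z": 0, "wx": 0, "wy": 0, "wz": 0, "fingers": 0.5},
    {"x": 0, "y": 0, "z": 0, "wx": 0, "wy": 0, "wz": 0, "fingers": 0.5}
  ],
  "force": 30
}}

```text
time: 11.15
eef_pos: [0.5613, -0.3617, 0.0703]
tool_rot: [0.257, 2.256, -0.115]
contact_force: [-6.3, 2.0, 6.7]
width: 0.701
finger_force: 32.8
```

{"op": "servo_tool", "data": {
  "moves": [
    {"x": 2, "y": -0.5, "z": 8, "wx": 0, "wy": 0, "wz": 0, "fingers": 0.5},
    {"x": 2, "y": -0.5, "z": 8, "wx": 0, "wy": 0, "wz": 0, "fingers": 0.5},
    {"x": 3, "y": -0.5, "z": 10, "wx": 0, "wy": 0, "wz": 0, "fingers": 0.5},
    {"x": 3, "y": -0.5, "z": 12, "wx": 0, "wy": 0, "wz": 0, "fingers": 0.5},
    {"x": 0, "y": 0, "z": 15, "wx": 0, "wy": 0, "wz": 0, "fingers": 0.5},
    {"x": -15, "y": 4, "z": 15, "wx": 0, "wy": 0, "wz": 0, "fingers": 0.5},
    {"x": -25, "y": 5, "z": 25, "wx": 0, "wy": 0, "wz": 0, "fingers": 0.5},
    {"x": -25, "y": 5, "z": 35, "wx": 0, "wy": 0, "wz": 0, "fingers": 0.5},
    {"x": -20, "y": 5, "z": 30, "wx": 0, "wy": 0, "wz": 0, "fingers": 0.5},
    {"x": 0, "y": 0, "z": 0, "wx": 0, "wy": 0, "wz": 0, "fingers": 0.5}
  ]
}}

```text
time: 12.4
eef_pos: [0.4879, -0.3465, 0.2327]
tool_rot: [0.254, 2.25, -0.122]
contact_force: [0.3, -0.6, -1.6]
width: 0.696
finger_force: 32.6
```

```bash
cat >> h.py <<'E'
def held(im,s):
    Rt=R.from_rotvec(s['tool_rot']).as_matrix();W=cloud(im);L=(W-s['eef_pos'])@Rt;hsv=cv2.cvtColor(im['color'],cv2.COLOR_RGB2HSV)
    M=(np.abs(L[...,0])<.09)&(np.abs(L[...,1])<.026)&(L[...,2]>-.07)&(L[...,2]<.03)&(hsv[...,1]<40)&(hsv[...,2]>100)
    c,n,Q=plane(L[M]);v=np.array([n[2],0,-n[0]]);print('n',n,'a',np.degrees(np.arctan2(n[0],n[2])))
    x=Q@v;h,e=np.histogram(x,np.arange(-.09,.09,.002));k=[(round(a*1000),int(b)) for a,b in zip(e,h) if b];print('ends',k[:4],k[-4:],'off',np.median(Q@n))
E
python3 - <<'E'
from h import *
s=bot.read_state();print(np.round(s['joint_pos'],2));im=grab('wrist');held(im,s);delta([.45,.125,.27],toolrot(3.7,-90),s)
E
```

```text
[-0.87  0.01 -0.88 -0.09  0.48 -0.44]
n [-4.26147456e-01  5.18877266e-04  9.04653567e-01] a -25.223318883176237
ends [(-42, 5), (-40, 84), (-38, 314), (-36, 816)] [(48, 651), (50, 639), (52, 628), (54, 39)] off -0.03142392052880042
t 12.4 shift mm [-37.9 471.5  37.3] turn deg [ 4.14 50.4  15.48] 52.9
```

```bash
python3 - <<'E'
from h import *
im=load('wrist');print(im['fx'],im['cx'],im['cy'])
T=im['T'];print((np.linalg.inv(T)).round(3).tolist())
E
```

```text
343.17162908035226 326.08430406978323 196.5155685891077
[[0.223, 0.975, -0.001, 0.23], [-0.361, 0.081, -0.929, 0.39], [-0.906, 0.207, 0.37, 0.267], [0.0, 0.0, 0.0, 1.0]]
```

Same earlier picture: the held cover fills the bottom centre (columns 218–436) and leaves the upper sides free. I'll look at the nest from a tool position beside and above it.

{"op": "servo_tool", "data": {
  "moves": [
    {"x": 0, "y": 38, "z": 12, "wx": 0.5, "wy": 6.3, "wz": 1.9, "fingers": 0.5},
    {"x": 10, "y": 38, "z": 12, "wx": 0.5, "wy": 6.3, "wz": 1.9, "fingers": 0.5},
    {"x": 10, "y": 38, "z": 12, "wx": 0.5, "wy": 6.3, "wz": 1.9, "fingers": 0.5},
    {"x": 14, "y": 38, "z": 0, "wx": 0.5, "wy": 6.3, "wz": 1.9, "fingers": 0.5},
    {"x": 14, "y": 38, "z": 0, "wx": 0.5, "wy": 6.3, "wz": 1.9, "fingers": 0.5},
    {"x": 14, "y": 38, "z": 0, "wx": 0.5, "wy": 6.3, "wz": 2, "fingers": 0.5},
    {"x": 15, "y": 38, "z": 0, "wx": 0.5, "wy": 6.3, "wz": 2, "fingers": 0.5},
    {"x": 15, "y": 40, "z": 0, "wx": 0.5, "wy": 6.3, "wz": 2, "fingers": 0.5},
    {"x": 0, "y": 0, "z": 0, "wx": 0, "wy": 0, "wz": 0, "fingers": 0.5},
    {"x": 0, "y": 0, "z": 0, "wx": 0, "wy": 0, "wz": 0, "fingers": 0.5}
  ]
}}

```text
time: 13.7
eef_pos: [0.5793, -0.0385, 0.2617]
tool_rot: [0.1, -3.131, 0.0]
contact_force: [-0.6, -0.2, 0.4]
width: 0.701
finger_force: 32.7
```

```bash
python3 - <<'E'
from h import *
s=bot.read_state();print(np.round(s['joint_pos'],2),s['eef_pos']);delta([.58,-.04,.27],toolrot(3.7,-90),s);im=grab('wrist');cv2.imwrite('pics/w4.png',im['color'][...,::-1]);held(im,s)
E
```

```text
[-0.07  0.35  0.08  1.3  -0.   -0.13] [ 0.57934587 -0.03851498  0.26170814]
t 13.7 shift mm [ 0.7 -1.5  8.3] turn deg [ 0.02 -0.5   0.03] 0.5
n [-4.26131361e-01  1.67501770e-05  9.04661297e-01] a -25.222295914660194
ends [(-40, 44), (-38, 190), (-36, 645), (-34, 831)] [(48, 657), (50, 641), (52, 632), (54, 310)] off -0.031524383409198165
```

View pics/w4.png

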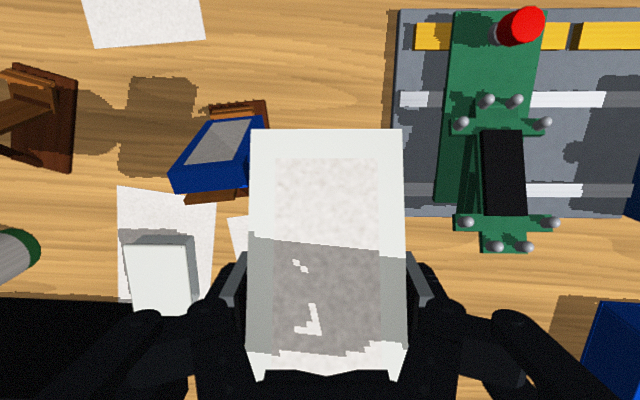

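The view shows the whole nest: end pins at (487,100),(517,101) and (497,247),(527,246), side pins at (460,121),(546,121),(465,222),(553,222), the black block at (481–526, 130–216) and the red knob at (522,25).

```bash
cat > nestw.py <<'E'
from h import *
im=load('wrist');W=cloud(im);hsv=cv2.cvtColor(im['color'],cv2.COLOR_RGB2HSV)
M=np.zeros(W.shape[:2],bool);M[126:220,476:532]=1;M&=(hsv[...,2]<50)
P=W[M&~np.isnan(W[...,0])];c,n,Q=plane(P[np.abs(P[:,2]-.098)<.03]);print('blk n',n,np.degrees(np.arccos(n[2])),'az',np.degrees(np.arctan2(-n[1],-n[0])),len(Q))
psi=3.7
def frame(psi):
    a=np.radians(psi);t=np.radians(25);x=np.array([np.cos(a)*np.cos(t),np.sin(a)*np.cos(t),np.sin(t)]);y=np.array([-np.sin(a),np.cos(a),0]);return np.stack([x,y,np.cross(x,y)],1)
N=frame(psi);L=(Q-c)@N
r=cv2.minAreaRect((L[:,:2]*1000).astype(np.float32));print('blk rect',r,'zmed',np.median(L[:,2]))
ctr=c+N@np.array([r[0][0]/1e3,r[0][1]/1e3,np.median(L[:,2])]);o=ctr-.008*N[:,2];print('block top centre',ctr,'nest origin from block',o)
px=[(487,100),(517,101),(460,121),(546,121),(465,222),(553,222),(497,247),(527,246)]
mod=np.array([(-67.5,-13),(-67.5,13),(-46,-37.5),(-46,37.5),(46,-37.5),(46,37.5),(67.5,-13),(67.5,13)])/1e3
pts=[]
for (u,v) in px:
    S=W[v-4:v+5,u-4:u+5].reshape(-1,3);h=(S-o)@N[:,2];S=S[(h>.008)&(h<.025)];h=(S-o)@N[:,2];pts.append(np.r_[np.median((S-o)@N[:,:2],0),h.max()] if len(S) else [np.nan]*3)
pts=np.array(pts);print((pts*1e3).round(1))
k=~np.isnan(pts[:,0]);A=cv2.estimateAffinePartial2D(mod[k],pts[k,:2])[0];print('scale/rot',np.hypot(*A[:,0]),np.degrees(np.arctan2(A[1,0],A[0,0])),'shift mm',A[:,2]*1e3)
red=(hsv[...,1]>150)&((hsv[...,0]<8)|(hsv[...,0]>172));red[60:]=0;K=W[red&(W[...,2]>.06)];rep('knob',K);T=K[K[:,2]>K[:,2].max()-.005];rep('ktop',T)
E
python3 nestw.py
```

```text
blk n [-0.42308621 -0.02960027  0.90560581] 25.095000817850817 az 4.00204813806678 3547
blk rect ((-0.9478569030761719, 0.7766304016113281), (37.855342864990234, 79.63788604736328), 89.72543334960938) zmed 4.072901756368858e-05
block top centre [0.56332387 0.1229981  0.09790283] nest origin from block [0.56669777 0.12321628 0.09065237]
[[-66.  -14.5  17.4]
 [-64.8  12.   18.1]
 [-45.2 -40.2  18.1]
 [-44.9  36.2  18.3]
 [ 46.5 -40.6  18. ]
 [ 46.4  34.8  18. ]
 [ 68.1 -15.   18.6]
 [ 67.2  10.7  18. ]]
scale/rot 0.9925863072992244 -0.37625502222563917 shift mm [ 0.91305887 -2.08390655]
knob 1439 mean [0.4429 0.1126 0.0904] min [0.4284 0.1015 0.0669] max [0.4555 0.1293 0.0968]
ktop 1008 mean [0.4418 0.1154 0.0944] min [0.4284 0.1024 0.0918] max [0.4551 0.1293 0.0968]
```

```bash
cat > place.py <<'E'
from h import *
s=bot.read_state();im=load('wrist')
Rt=R.from_rotvec(s['tool_rot']).as_matrix();L=(cloud(im)-s['eef_pos'])@Rt
n=np.array([-.4261,0,.9047]);v=np.array([n[2],0,-n[0]])
M=(np.abs(L@n+.0315)<.002)&(np.abs(L@v-.035)<.01)&(np.abs(L[...,1])<.04);print('y ends',np.percentile(L[M][:,1],[1,99]))
a=np.radians(3.75);t=np.radians(25);nx=np.array([np.cos(a)*np.cos(t),np.sin(a)*np.cos(t),np.sin(t)]);ny=np.array([-np.sin(a),np.cos(a),0]);nz=np.cross(nx,ny)
Rg=np.stack([-nx,ny,-nz],1)@np.stack([v,[0,1,0],n],1).T
o=np.array([.567,.1225,.0905])
for h in(.06,.025,.0):
    p=o+h*nz-Rg@np.array([.0004,0,-.0125]);print(h,p.round(4));delta(p,Rg,s)
print(nz)
E
python3 place.py
```

```text
y ends [-0.02966914  0.02929037]
0.06 [0.542  0.1209 0.1324]
t 13.75 shift mm [ -36.7  159.9 -130.2] turn deg [ 0.01 -0.22  0.14] 0.3
0.025 [0.5568 0.1218 0.1007]
t 13.75 shift mm [ -21.9  160.9 -161.9] turn deg [ 0.01 -0.22  0.14] 0.3
0.0 [0.5674 0.1225 0.078 ]
t 13.75 shift mm [ -11.4  161.6 -184.6] turn deg [ 0.01 -0.22  0.14] 0.3
[-0.4217134  -0.02764056  0.90630779]
```

{"op": "servo_tool", "data": {
  "moves": [
    {"x": -9, "y": 40, "z": 0, "wx": 0, "wy": -0.2, "wz": 0.1, "fingers": 0.5},
    {"x": -9, "y": 40, "z": -10, "wx": 0, "wy": 0, "wz": 0, "fingers": 0.5},
    {"x": -9, "y": 40, "z": -30, "wx": 0, "wy": 0, "wz": 0, "fingers": 0.5},
    {"x": -10, "y": 40, "z": -40, "wx": 0, "wy": 0, "wz": 0, "fingers": 0.5},
    {"x": 0, "y": 0, "z": -40, "wx": 0, "wy": 0, "wz": 0, "fingers": 0.5},
    {"x": 0, "y": 0, "z": -10, "wx": 0, "wy": 0, "wz": 0, "fingers": 0.5},
    {"x": 0, "y": 0, "z": 0, "wx": 0, "wy": 0, "wz": 0, "fingers": 0.5},
    {"x": 0, "y": 0, "z": 0, "wx": 0, "wy": 0, "wz": 0, "fingers": 0.5}
  ]
}}

```text
time: 14.75
eef_pos: [0.5435, 0.1206, 0.1356]
tool_rot: [-0.099, 3.14, 0.001]
contact_force: [0.2, 0.3, -0.4]
width: 0.697
finger_force: 32.8
```

```bash
python3 - <<'E'
from h import *
im=grab('scene');c=im['color'][200:330,360:500,::-1];cv2.imwrite('pics/s1.png',cv2.resize(c,None,fx=4,fy=4,interpolation=cv2.INTER_CUBIC))
E
python3 place.py
```

```text
Traceback (most recent call last):
  File "place.py", line 5, in <module>
    M=(np.abs(L@n+.0315)<.002)&(np.abs(L@v-.035)<.01)&(np.abs(L[...,1])<.04);print('y ends',np.percentile(L[M][:,1],[1,99]))
                                                                                            ~~~~~~~~~~~~~^^^^^^^^^^^^^^^^^^
IndexError: index -1 is out of bounds for axis 0 with size 0
```

{"op": "servo_tool", "data": {
  "moves": [
    {"x": 3, "y": 0.4, "z": -10, "wx": 0, "wy": 0, "wz": 0, "fingers": 0.5},
    {"x": 4, "y": 0.3, "z": -10, "wx": 0, "wy": 0, "wz": 0, "fingers": 0.5},
    {"x": 4, "y": 0.3, "z": -9, "wx": 0, "wy": 0, "wz": 0, "fingers": 0.5},
    {"x": 3.5, "y": 0.3, "z": -8, "wx": 0, "wy": 0, "wz": 0, "fingers": 0.5},
    {"x": 0, "y": 0, "z": 0, "wx": 0, "wy": 0, "wz": 0, "fingers": 0.5},
    {"x": 0, "y": 0, "z": 0, "wx": 0, "wy": 0, "wz": 0, "fingers": 0.5}
  ]
}}

```text
time: 15.55
eef_pos: [0.5565, 0.1225, 0.0966]
tool_rot: [0.102, -3.136, -0.0]
contact_force: [-0.3, -0.4, -0.9]
width: 0.7
finger_force: 32.8
```

```bash
sed -i '/^M=/d' place.py; python3 place.py
```

```text
0.06 [0.542  0.1209 0.1324]
t 15.55 shift mm [-14.4  -1.6  35.8] turn deg [-0.01  0.02  0.03] 0.0
0.025 [0.5568 0.1218 0.1007]
t 15.55 shift mm [ 0.3 -0.6  4.1] turn deg [-0.01  0.02  0.03] 0.0
0.0 [0.5674 0.1225 0.078 ]
t 15.55 shift mm [ 10.9   0.1 -18.6] turn deg [-0.01  0.02  0.03] 0.0
[-0.4217134  -0.02764056  0.90630779]
```

{"op": "servo_tool", "data": {
  "moves": [
    {"x": 2, "y": 0, "z": 1, "wx": 0, "wy": 0, "wz": 0, "fingers": 0.5},
    {"x": 1.7, "y": 0, "z": -3.6, "wx": 0, "wy": 0, "wz": 0, "fingers": 0.5},
    {"x": 1.7, "y": 0, "z": -3.6, "wx": 0, "wy": 0, "wz": 0, "fingers": 0.5},
    {"x": 1.7, "y": 0, "z": -3.6, "wx": 0, "wy": 0, "wz": 0, "fingers": 0.5},
    {"x": 0, "y": 0, "z": 0, "wx": 0, "wy": 0, "wz": 0, "fingers": 0.5},
    {"x": 0, "y": 0, "z": 0, "wx": 0, "wy": 0, "wz": 0, "fingers": 0.5}
  ]
}}

```text
time: 16.3
eef_pos: [0.5635, 0.1224, 0.0867]
tool_rot: [0.102, -3.136, 0.0]
contact_force: [-0.6, -0.9, 0.0]
width: 0.696
finger_force: 32.8
```

{"op": "servo_tool", "data": {
  "moves": [
    {"x": 1.7, "y": 0, "z": -3.6, "wx": 0, "wy": 0, "wz": 0, "fingers": 0.5},
    {"x": 1.3, "y": 0, "z": -2.7, "wx": 0, "wy": 0, "wz": 0, "fingers": 0.5},
    {"x": 0.4, "y": 0, "z": -1, "wx": 0, "wy": 0, "wz": 0, "fingers": 0.5},
    {"x": 0, "y": 0, "z": 0, "wx": 0, "wy": 0, "wz": 0, "fingers": 0.5}
  ]
}}

```text
time: 16.8
eef_pos: [0.567, 0.1224, 0.0794]
tool_rot: [0.102, -3.136, 0.0]
contact_force: [0.4, 0.5, -0.4]
width: 0.701
finger_force: 32.8
```

{"op": "servo_tool", "data": {
  "moves": [
    {"x": 0.4, "y": 0, "z": -1, "wx": 0, "wy": 0, "wz": 0, "fingers": 0.5},
    {"x": 0.4, "y": 0, "z": -1, "wx": 0, "wy": 0, "wz": 0, "fingers": 0.5},
    {"x": 0, "y": 0, "z": 0, "wx": 0, "wy": 0, "wz": 0, "fingers": 0.5}
  ]
}}

```text
time: 17.18
eef_pos: [0.5673, 0.1224, 0.0788]
tool_rot: [0.102, -3.137, -0.0]
contact_force: [-3.4, 0.2, 8.0]
width: 0.7
finger_force: 33.8
```

Contact is 8.7 N straight along the nest normal at the expected depth, so the cover is seated. I'll release and withdraw upward.

{"op": "servo_tool", "data": {
  "moves": [
    {"x": 0, "y": 0, "z": 0, "wx": 0, "wy": 0, "wz": 0, "fingers": 0.8},
    {"x": 0, "y": 0, "z": 0, "wx": 0, "wy": 0, "wz": 0, "fingers": 0.85},
    {"x": 0, "y": 0, "z": 0, "wx": 0, "wy": 0, "wz": 0, "fingers": 0.9},
    {"x": 0, "y": 0, "z": 0, "wx": 0, "wy": 0, "wz": 0, "fingers": 0.9},
    {"x": -4, "y": 0, "z": 10, "wx": 0, "wy": 0, "wz": 0, "fingers": 0.9},
    {"x": -8, "y": 0, "z": 18, "wx": 0, "wy": 0, "wz": 0, "fingers": 0.9},
    {"x": 0, "y": 0, "z": 40, "wx": 0, "wy": 0, "wz": 0, "fingers": 0.9},
    {"x": 0, "y": 0, "z": 50, "wx": 0, "wy": 0, "wz": 0, "fingers": 0.9},
    {"x": 0, "y": 0, "z": 0, "wx": 0, "wy": 0, "wz": 0, "fingers": 0.9},
    {"x": 0, "y": 0, "z": 0, "wx": 0, "wy": 0, "wz": 0, "fingers": 0.9}
  ]
}}

```text
time: 18.42
eef_pos: [0.5556, 0.1224, 0.1965]
tool_rot: [0.102, -3.138, -0.0]
contact_force: [0.3, 0.5, 0.0]
width: 0.904
finger_force: 0.0
```

```bash
cat > chk.py <<'E'
from h import *
import sys
dy=float(sys.argv[1]) if len(sys.argv)>1 else 0
a=np.radians(3.75);t=np.radians(25);nx=np.array([np.cos(a)*np.cos(t),np.sin(a)*np.cos(t),np.sin(t)]);ny=np.array([-np.sin(a),np.cos(a),0]);nz=np.cross(nx,ny);N=np.stack([nx,ny,nz],1)
o=np.array([.567,.1225,.0905])+dy*ny
for nm in ['wrist','top']:
    im=grab(nm);W=cloud(im);hsv=cv2.cvtColor(im['color'],cv2.COLOR_RGB2HSV);L=(W-o)@N
    M=(np.abs(L[...,0])<.08)&(np.abs(L[...,1])<.045)&(np.abs(L[...,2]-.022)<.015)&(hsv[...,1]<40)&(hsv[...,2]>130)
    if M.sum()<30: print(nm,'few');continue
    c,n,Q=plane(L[M]);print(nm,len(Q),'tilt',np.degrees(np.arccos(n[2])),n.round(3),'face z',np.median(Q[:,2]).round(4),'x',np.percentile(Q[:,0],[1,99]).round(4),'y',np.percentile(Q[:,1],[1,99]).round(4))
    red=(hsv[...,1]>150)&((hsv[...,0]<8)|(hsv[...,0]>172))&(np.abs(L[...,1])<.03)&(np.abs(W[...,0]-.442)<.03)&(W[...,2]>.06)
    K=W[red]
    if len(K): T=K[K[:,2]>K[:,2].max()-.005];rep('ktop',T)
E
python3 chk.py; python3 -c "
from h import *
delta([.4423,.1149,.2],toolrot(3.75,-90))"
```

```text
wrist 14044 tilt 0.194164010835463 [-0.001  0.003  1.   ] face z 0.0206 x [-0.0581  0.059 ] y [-0.0298  0.0291]
ktop 1510 mean [0.4418 0.1163 0.0944] min [0.4287 0.1026 0.0919] max [0.4554 0.1301 0.0969]
top 522 tilt 0.563437603246656 [0.002 0.01  1.   ] face z 0.0208 x [-0.0614  0.0659] y [-0.028  0.031]
ktop 43 mean [0.4395 0.1171 0.0963] min [0.4271 0.1049 0.0947] max [0.4507 0.1295 0.0995]
t 18.525 shift mm [-112.4   -7.3    5.2] turn deg [ 0.03 -0.3   0.03] 0.3
```

The cover is home: tilt 0.2°, face 20.6 mm above the floor and centred. Next is the knob at (0.442, 0.116).

{"op": "servo_tool", "data": {
  "moves": [
    {"x": -38, "y": -2, "z": 0, "wx": 0, "wy": 0, "wz": 0, "fingers": 0.7},
    {"x": -38, "y": -2, "z": 0, "wx": 0, "wy": 0, "wz": 0, "fingers": 0.7},
    {"x": -37, "y": -3, "z": -10, "wx": 0, "wy": -0.3, "wz": 0, "fingers": 0.7},
    {"x": 0, "y": 0, "z": -40, "wx": 0, "wy": 0, "wz": 0, "fingers": 0.7},
    {"x": 0, "y": 0, "z": -20, "wx": 0, "wy": 0, "wz": 0, "fingers": 0.7},
    {"x": 0, "y": 0, "z": 0, "wx": 0, "wy": 0, "wz": 0, "fingers": 0.7},
    {"x": 0, "y": 0, "z": 0, "wx": 0, "wy": 0, "wz": 0, "fingers": 0.7}
  ]
}}

```text
time: 19.4
eef_pos: [0.4429, 0.1154, 0.1256]
tool_rot: [-0.102, 3.138, -0.0]
contact_force: [0.3, -0.4, 0.3]
width: 0.701
finger_force: 0.0
```

{"op": "servo_tool", "data": {
  "moves": [
    {"x": -1, "y": 0, "z": -20, "wx": 0, "wy": 0, "wz": 0, "fingers": 0.7},
    {"x": 0, "y": 0, "z": -20, "wx": 0, "wy": 0, "wz": 0, "fingers": 0.7},
    {"x": 0, "y": 0, "z": -12, "wx": 0, "wy": 0, "wz": 0, "fingers": 0.7},
    {"x": 0, "y": 0, "z": -6, "wx": 0, "wy": 0, "wz": 0, "fingers": 0.7},
    {"x": 0, "y": 0, "z": 0, "wx": 0, "wy": 0, "wz": 0, "fingers": 0.7}
  ]
}}

```text
time: 20.02
eef_pos: [0.442, 0.1154, 0.0676]
tool_rot: [-0.102, 3.138, -0.0]
contact_force: [-0.5, 0.2, 0.2]
width: 0.699
finger_force: 0.0
```

{"op": "servo_tool", "data": {
  "moves": [
    {"x": 0, "y": 0, "z": 0, "wx": 0, "wy": 0, "wz": 0, "fingers": 0.2},
    {"x": 0, "y": 0, "z": 0, "wx": 0, "wy": 0, "wz": 0, "fingers": 0.1},
    {"x": 0, "y": 0, "z": 0, "wx": 0, "wy": 0, "wz": 0, "fingers": 0.1},
    {"x": 0, "y": 0, "z": 0, "wx": 0, "wy": 0, "wz": 0, "fingers": 0.1},
    {"x": 0, "y": 0, "z": 0, "wx": 0, "wy": 0, "wz": 0, "fingers": 0.1},
    {"x": 0, "y": 0, "z": 0, "wx": 0, "wy": 0, "wz": 0, "fingers": 0.1}
  ],
  "force": 40
}}

```text
time: 20.78
eef_pos: [0.4424, 0.1157, 0.0683]
tool_rot: [-0.102, 3.137, 0.001]
contact_force: [-1.0, 1.0, 5.6]
width: 0.315
finger_force: 39.3
```

{"op": "servo_tool", "data": {
  "moves": [
    {"x": 0, "y": 0, "z": 4, "wx": 0, "wy": 0, "wz": 0, "fingers": 0.1},
    {"x": 0, "y": 0, "z": 4, "wx": 0, "wy": 0, "wz": 0, "fingers": 0.1},
    {"x": 0, "y": 0, "z": 4, "wx": 0, "wy": 0, "wz": 0, "fingers": 0.1},
    {"x": 0, "y": 0, "z": 4, "wx": 0, "wy": 0, "wz": 0, "fingers": 0.1},
    {"x": 0, "y": 0, "z": 0, "wx": 0, "wy": 0, "wz": 0, "fingers": 0.1},
    {"x": 0, "y": 0, "z": 0, "wx": 0, "wy": 0, "wz": 0, "fingers": 0.1}
  ]
}}

```text
time: 21.52
eef_pos: [0.4423, 0.1155, 0.0835]
tool_rot: [-0.102, 3.137, 0.0]
contact_force: [4.1, 1.7, -7.2]
width: 0.313
finger_force: 39.7
```

```bash
python3 chk.py
```

```text
wrist 548 tilt 22.528910120794997 [-0.383  0.009  0.924] face z 0.0168 x [-0.0713 -0.0578] y [-0.0158  0.0173]
ktop 3158 mean [0.4406 0.1149 0.1096] min [0.4277 0.1014 0.1082] max [0.4554 0.1284 0.1132]
top 818 tilt 0.372085595778809 [0.003 0.006 1.   ] face z 0.0209 x [-0.0612  0.0576] y [-0.0303  0.0294]
ktop 1 mean [0.4222 0.0953 0.1777] min [0.4222 0.0953 0.1777] max [0.4222 0.0953 0.1777]
```

Plunger is lifted about 15 mm with the cover still home. Sliding along station y.

{"op": "servo_tool", "data": {
  "moves": [
    {"x": -0.2, "y": 3, "z": 0, "wx": 0, "wy": 0, "wz": 0, "fingers": 0.1},
    {"x": -0.3, "y": 5, "z": 0, "wx": 0, "wy": 0, "wz": 0, "fingers": 0.1},
    {"x": -0.4, "y": 6, "z": 0, "wx": 0, "wy": 0, "wz": 0, "fingers": 0.1},
    {"x": -0.4, "y": 6, "z": 0, "wx": 0, "wy": 0, "wz": 0, "fingers": 0.1},
    {"x": -0.4, "y": 6, "z": 0, "wx": 0, "wy": 0, "wz": 0, "fingers": 0.1},
    {"x": -0.4, "y": 6, "z": 0, "wx": 0, "wy": 0, "wz": 0, "fingers": 0.1},
    {"x": -0.4, "y": 6, "z": 0, "wx": 0, "wy": 0, "wz": 0, "fingers": 0.1},
    {"x": -0.4, "y": 6, "z": 0, "wx": 0, "wy": 0, "wz": 0, "fingers": 0.1},
    {"x": -0.4, "y": 6, "z": 0, "wx": 0, "wy": 0, "wz": 0, "fingers": 0.1},
    {"x": -0.4, "y": 6, "z": 0, "wx": 0, "wy": 0, "wz": 0, "fingers": 0.1},
    {"x": -0.4, "y": 6, "z": 0, "wx": 0, "wy": 0, "wz": 0, "fingers": 0.1},
    {"x": -0.4, "y": 6, "z": 0, "wx": 0, "wy": 0, "wz": 0, "fingers": 0.1},
    {"x": -0.4, "y": 6, "z": 0, "wx": 0, "wy": 0, "wz": 0, "fingers": 0.1},
    {"x": -0.3, "y": 4, "z": 0, "wx": 0, "wy": 0, "wz": 0, "fingers": 0.1},
    {"x": -0.1, "y": 2, "z": 0, "wx": 0, "wy": 0, "wz": 0, "fingers": 0.1},
    {"x": 0, "y": 0, "z": 0, "wx": 0, "wy": 0, "wz": 0, "fingers": 0.1},
    {"x": 0, "y": 0, "z": 0, "wx": 0, "wy": 0, "wz": 0, "fingers": 0.1}
  ]
}}

```text
time: 23.75
eef_pos: [0.4377, 0.1949, 0.0836]
tool_rot: [-0.101, 3.136, -0.003]
contact_force: [6.8, 0.7, -6.4]
width: 0.315
finger_force: 39.9
```

```bash
python3 chk.py 0.08; python3 - <<'E'
from h import *
im=load('top');im=bot.get_image('scene');cv2.imwrite('pics/s2.png',cv2.resize(im['color'][190:390,330:580,::-1],None,fx=3,fy=3,interpolation=cv2.INTER_CUBIC))
E
```

```text
wrist 567 tilt 23.60621679488216 [-0.4    0.009  0.916] face z 0.0165 x [-0.071  -0.0571] y [-0.0165  0.0168]
ktop 1 mean [0.4284 0.1807 0.1213] min [0.4284 0.1807 0.1213] max [0.4284 0.1807 0.1213]
top 802 tilt 0.6214367257875142 [0.005 0.01  1.   ] face z 0.0205 x [-0.0595  0.0579] y [-0.0308  0.0282]
ktop 2 mean [0.4195 0.1798 0.1518] min [0.4195 0.1787 0.1513] max [0.4195 0.1809 0.1522]
```

View pics/s2.png

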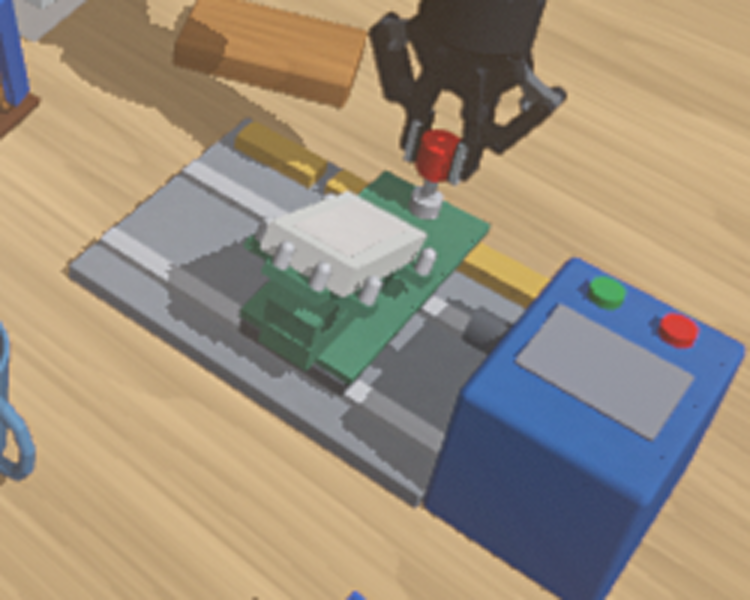

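The carriage is at the second hole with the cover home and the red knob in the fingers at about (437,155). I'll lower the plunger.

{"op": "servo_tool", "data": {
  "moves": [
    {"x": 0.6, "y": 0.3, "z": -3, "wx": 0, "wy": 0, "wz": 0, "fingers": 0.1},
    {"x": 0.3, "y": 0, "z": -3, "wx": 0, "wy": 0, "wz": 0, "fingers": 0.1},
    {"x": 0, "y": 0, "z": -3, "wx": 0, "wy": 0, "wz": 0, "fingers": 0.1},
    {"x": 0, "y": 0, "z": -2, "wx": 0, "wy": 0, "wz": 0, "fingers": 0.1},
    {"x": 0, "y": 0, "z": 0, "wx": 0, "wy": 0, "wz": 0, "fingers": 0.1}
  ]
}}

```text
time: 24.52
eef_pos: [0.4377, 0.1952, 0.0724]
tool_rot: [-0.101, 3.138, -0.002]
contact_force: [4.9, -0.7, -5.2]
width: 0.317
finger_force: 40.0
```

Lift is about 4 mm with the spring force normal, so the pin is in the hole. I'll lower it fully, let go and retreat.

{"op": "servo_tool", "data": {
  "moves": [
    {"x": 0.3, "y": 0, "z": -2, "wx": 0, "wy": 0, "wz": 0, "fingers": 0.1},
    {"x": 0, "y": 0, "z": -2, "wx": 0, "wy": 0, "wz": 0, "fingers": 0.1},
    {"x": 0, "y": 0, "z": 0, "wx": 0, "wy": 0, "wz": 0, "fingers": 0.1},
    {"x": 0, "y": 0, "z": 0, "wx": 0, "wy": 0, "wz": 0, "fingers": 0.4},
    {"x": 0, "y": 0, "z": 0, "wx": 0, "wy": 0, "wz": 0, "fingers": 0.7},
    {"x": 0, "y": 0, "z": 0, "wx": 0, "wy": 0, "wz": 0, "fingers": 0.7},
    {"x": 0, "y": 0, "z": 0, "wx": 0, "wy": 0, "wz": 0, "fingers": 0.7},
    {"x": 0, "y": 0, "z": 20, "wx": 0, "wy": 0, "wz": 0, "fingers": 0.7},
    {"x": 0, "y": 0, "z": 40, "wx": 0, "wy": 0, "wz": 0, "fingers": 0.7},
    {"x": 0, "y": 0, "z": 50, "wx": 0, "wy": 0, "wz": 0, "fingers": 0.7},
    {"x": 40, "y": -20, "z": 20, "wx": 0, "wy": 0, "wz": 0, "fingers": 0.7},
    {"x": 40, "y": -20, "z": 0, "wx": 0, "wy": 0, "wz": 0, "fingers": 0.7},
    {"x": 0, "y": 0, "z": 0, "wx": 0, "wy": 0, "wz": 0, "fingers": 0.7},
    {"x": 0, "y": 0, "z": 0, "wx": 0, "wy": 0, "wz": 0, "fingers": 0.7}
  ]
}}

```text
time: 26.28
eef_pos: [0.5167, 0.1556, 0.1979]
tool_rot: [0.101, -3.14, 0.0]
contact_force: [-0.0, 0.2, 0.5]
width: 0.695
finger_force: 0.0
```

```bash
python3 chk.py 0.08
```

```text
wrist 10720 tilt 0.1139894831412969 [-0.002  0.     1.   ] face z 0.0204 x [-0.0588  0.0593] y [-0.0316  0.027 ]
ktop 1286 mean [0.4371 0.1946 0.0945] min [0.424  0.1814 0.0923] max [0.4506 0.2083 0.0969]
top 359 tilt 0.38038094205646644 [-0.002 -0.006  1.   ] face z 0.0204 x [-0.0617  0.0587] y [-0.0307  0.0278]
ktop 37 mean [0.435  0.1954 0.0964] min [0.4241 0.1852 0.0946] max [0.4478 0.2073 0.0995]
```

The knob top is back at its starting height and 78–80 mm along, and the cover is home with 0.1° tilt. Handing in.

```bash
python3 -c "
from plant import bot
print(bot.finish_job())"
```

```text
the job is handed in; nothing more can be done
None
```

The job is handed in, though no verdict came back: the white cover lies home in the nest, the carriage is at the second hole with the plunger fully down, and the blue cover was left in its stand.

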